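Square up a gingerbread tower in the corner of a gluing board

ROBOT

A 7-joint arm with a two-finger parallel gripper is mounted at the origin on the work surface. World frame = base frame: x ahead of the robot, y to its left, z up, the work surface at z = 0. Lengths are in mm, angles in degrees, forces in N, time in s.
With the tool pointing down it reaches from about 400 to 850 mm from the base axis. Payload 10.4 kg.
Tool frame: the origin (TCP) lies on the centre line of the jaws, within the pads' length; the fingertips stand 8 mm ahead of it and the grasp point (between the pads) lies 11 mm behind it (ctrl.nose_length is the z of the fingertips in the tool frame, in mm); z points along the fingers, y is the line along which they close (so a half turn about z gives the same grasp; the last joint's range is limited). The gripper opens to 85 mm and grips with 20 to 120 N. Pads are 22 mm wide; open, the fingers measure 114 mm over their backs; the gripper's body (76 mm by 85 mm) begins 54 mm behind the grasp point. The pads swing forward as they close: fully open they stand 13 mm farther back than shut.
Start: joints at [-1.295, 19.034, -3.707, 83.658, 1.238, 77.344, -5.071], TCP at [625.02, 0.018, 239.338] pointing down, gripper open.
Joint ranges: [-148.97, 148.97], [-28.65, 121.19], [-84.17, 76.75], [9.2, 138.47], [-72.65, 252.65], [3.7, 117.97], [-149.18, 149.18]. Speed limits (degrees/s): [127.2, 127.2, 159.86, 159.86, 180, 180, 180].

INTERFACE

Orientations are given as a 3x3 rotation matrix whose columns are the frame's x, y, z axes.
In Python, from cell import sensors, capture, job, nets, ctrl gives the robot as it stands.
- The arm moves only by the shell command python3 -m creep 'ROWS' [OPENING] [FORCE]. ROWS is JSON, a list of rows, each an object with "slide": the shift along the tool's x, y, z in cm, a list of three; "delta_rot": the turn, a rotation vector about the tool's x, y, z in degrees, a list of three. A call has 1 to 12 rows; each row shifts and turns the commanded pose from where the row before left it, along the tool's axes as they then stand; what a row does not reach is not made up. A row lasts 1/12 s, in which the tool goes at most 41.7 mm and 7.16 degrees, less where a joint would pass 70% of its speed; a pose out of reach is approached as far as the arm can. A call with a gripper value outside its range is refused whole. OPENING is the finger opening in cm, from 0 to 8.54, set as the call begins (- or left out, the last holds). The fingers move at their own pace and stop on an object; FORCE is the grip in N (left out, the last holds). Time passes only in rows, so rows that do not move let the fingers close. It gives the time, the measured TCP pose, the force, the opening and the grip force at its end, in the units of the state.
- sensors.read_state(): the state, without advancing time (a new reading comes with each control period).
- capture(name): name is "scene" or "side" or "wrist"; returns a dict with "frame" (384x512x3 uint8, blue, green, red), "mtx" (3x3 intrinsics, pixels), "eye" and "rotation" of the camera in the world. Camera axes: x right, y down, z forward; pixel columns grow to the right and rows downward; lengths in mm; the calibration is good to about 2 mm. The wrist camera is an equidistant fisheye: a pixel r from the principal point sees the ray r / f radians off the axis. A picture is of the moment at which its call begins. There is no depth.
- job.job_done(): hands the job in; it is judged then, once.
Trained networks look in a picture, given as the dict that the camera call returned (one of the last four; its "shot" number tells which), for a name from the list of things; names that differ only in an ending like _2 or _b are one class to them, and where a whole thing is asked for, a point or a joint stands for the part that bears it (a point fixed in the world has none). Each returns a list of dicts, best first, with "confidence" (0 to 1); they miss things now and then, are a little off and sometimes report something else, mostly with a low value. They report only what shows in the picture. A call takes as long as a camera call.
- nets.silhouettes(picture, query): "pixels" (384x512 bool, what is visible of it).
- nets.tip_of(picture, query): "xyz" ([x, y, z] in mm, in world coordinates, good to about 4 mm: a listed point, or the origin of a listed thing).
The state is a dict: "t": time; "joints": joint angles; "qvel": joint speeds; "tau": joint torques, N m; "position": TCP position; "orientation": TCP orientation; "contact_force": force on the tool from outside, world axes, zero at the start; "ft_torque": the same for the moment, N m; "width": finger opening in mm; "finger_force": force on a finger pad.
Only numpy, scipy, OpenCV 4.12 (cv2) and the standard library are available. Lean on these libraries where they do the work, as an engineer would, in place of code of your own. Each camera call takes 0.05 s, during which the arm holds its last target. There are 200 camera calls.

TASK

Push the gingerbread tower along the plywood board into the corner of the blue strips, so that its bottom tier sits flush against both the long far strip and the short strip at the left end, and leave it there. Push only on the walls of its bottom tier, not too hard: do not pick it up or tip it, do not touch its freshly iced upper tier, and do not disturb the other things on the board and table.

Things in the scene. Friction and masses are not known exactly. Their poses are not given: they have to be found in the camera images.
- jig: Plywood board fixed to the table, 320 (x) x 380 (y) x 12 mm, turned up to 0.2 rad. Origin: centre of its underside; x points away from the robot, y left, z up. Two fixed blue strips, 20 mm thick, rise 25 mm above its top: the long far one along y (-180 to 180 mm), inner face at x = 130 mm; the short left one along x (-40 to 130 mm), inner face at y = 155 mm.
- corner (a point): Inside corner where the inner faces of the two blue strips meet, on the board's top (12 mm above the table); axes as the board's.
- tower: Brown gingerbread tower, white icing lines, 0.3 to 0.5 kg, loose; slides at 2 to 7 N. Bottom tier: solid block 110 (x) x 130 (y) x 50 mm high; upper tier fixed on top, total height 85 mm. Origin: centre of its underside; x points to its far wall (goes to the long strip), y to its left wall (goes to the short strip). Starts within 0.4 rad of square, over 50 mm from both strips.
- tower_corner (a point): Far left bottom corner of the tower, at x = 55, y = 65, z = 0 mm in its frame; it belongs at the inside corner of the strips.
- upper: Upper tier of the tower, fixed to it and centred on top of the bottom tier: 58 x 74 x 35 mm high, starting 50 mm above the tower's underside; not to be touched. Origin: centre of its underside.
- chimney: Loose gingerbread chimney, square block 36 x 36 x 49 mm, standing on the near left part of the board. Origin: centre of its underside. Leave alone.
- tape: Roll of tan tape lying flat on the table, 92 mm across, 24 mm high. Origin: centre of its underside. Leave alone.
- mug: Blue mug, 76 mm across and 85 mm high, with a handle towards its y. Origin: centre of its underside. Leave alone.
- jar: Amber jar with a red cap, 60 mm across, 85 mm high. Origin: centre of its underside. Leave alone.
- knife: Palette knife (spatula), 240 mm long, lying on the table along its x. Origin: underside, about mid-length. Leave alone.
- tub: Empty clear plastic tub, 100 (x) x 140 (y) x 50 mm high. Origin: centre of its underside. Leave alone.
- tree: Flat gingerbread tree lying on the table, about 100 x 75 x 12 mm; its x points to the tree's top. Origin: underside at the foot of the trunk. Leave alone.

How it is judged (in metres and radians):
At the end, for the whole second after the job is handed in: The tower stands still and upright on the board, its far left bottom corner within 6 mm of the strips' inside corner and its walls parallel to the strips within 0.045 rad (2.6 degrees), released (horizontal distance between tower_corner and corner below 0.006 m and angle between the x axis of tower and the x axis of jig, either way round below 0.045 rad and x of tower in the frame of jig above 0.06 m and y of tower in the frame of jig above 0.075 m and z of tower in the frame of jig between 0.008 and 0.016 m and angle between tower's own z axis and vertical below 0.05 rad and linear speed of tower below 0.01 m/s); the robot touches nothing.
It fails at once if the tower is lifted off the board (more than 8 mm) (z of tower in the frame of jig above 0.02 m).
It fails at once if the tower is tipped (more than 0.15 rad) (angle between tower's own z axis and vertical above 0.15 rad).
It fails at once if the robot touches the freshly iced upper tier (contact force between any of the fingers, the arm and upper above 0.3 N).
It fails at once if the tower is pushed too hard (over 40 N) (contact force between the fingers and tower above 40 N).
It fails at once if another thing on the board or table is disturbed (moved over 15 mm) (distance of any of chimney, tape, mug, jar, knife, tub, tree from where it was at the start of the episode above 0.015 m).
It also fails if it takes over 51 s, if anything falls off the work surface, if the arm or the gripper's body presses on something with over 40 N, if the wrist force passes 120 N, or if a joint passes its speed limit or range.

## Working session

There is one attempt and no reset: what is moved stays moved. The work goes in short steps, Python scripts to look and compute and a shell command to move; the robot and the scene stay as the last step left them, time stands still between calls to the robot, and variables do not carry over. Pictures are saved under pics/ and viewed, at most 10 in all, crops included, and the job is handed in when it is done.

```bash
mkdir -p pics; ls
cat > h.py <<'E'
import numpy as np, cv2
from cell import sensors, capture, job, nets, ctrl
def ray(c,u,v):
    d=np.linalg.inv(c['mtx'])@[u,v,1.0]; return np.array(c['rotation'])@d
def onplane(c,u,v,z):
    d=ray(c,u,v); e=np.array(c['eye']); return e+d*(z-e[2])/d[2]
def proj(c,p):
    q=np.array(c['rotation']).T@(np.array(p)-c['eye']); w=np.array(c['mtx'])@q; return w[:2]/w[2]
E
python3 - <<'E'
from h import *
s=sensors.read_state(); print(s['t'],s['position'],s['contact_force'],ctrl.nose_length); print(np.round(s['orientation'],3))
ims=[]
for n in ['scene','side']:
    c=capture(n); ims.append(c['frame']); print(n,np.round(c['eye']),np.round(c['rotation'],2).tolist())
    for q in ['corner','tower_corner','tower','upper','jig','chimney','tape','mug','jar','knife','tub','tree']:
        try:
            r=nets.tip_of(c,q); print(q,[(np.round(x['xyz']).tolist(),round(x['confidence'],2)) for x in r[:2]])
        except Exception as e: print(q,e)
    cv2.imwrite(f'pics/{n}0.png',ims[-1])
E
```

```text
pics
0.0 [ 6.24630348e+02 -1.64469697e-02  2.38508773e+02] [-0.37943883 -0.48185907  0.03498346] 8.0
[[ 0.     1.    -0.001]
 [ 1.    -0.    -0.   ]
 [-0.    -0.001 -1.   ]]
scene [1552.   67.  779.] [[-0.14, 0.55, -0.82], [0.99, 0.07, -0.11], [-0.0, -0.83, -0.56]]
corner [([738.0, 107.0, 9.0], 0.66)]
tower_corner [([647.0, -57.0, 12.0], 0.92), ([566.0, -82.0, 13.0], 0.33)]
tower [([561.0, -79.0, 11.0], 0.8)]
upper [([689.0, 415.0, 0.0], 0.64), ([564.0, -81.0, 64.0], 0.61)]
jig [([582.0, -23.0, 0.0], 0.6)]
chimney [([489.0, 153.0, 10.0], 0.56)]
tape [([434.0, -410.0, 2.0], 0.92)]
mug [([540.0, 413.0, 0.0], 0.67)]
jar [([688.0, 415.0, 0.0], 0.74)]
knife [([470.0, -556.0, 0.0], 0.64)]
tub [([682.0, -414.0, -0.0], 0.59), ([433.0, -407.0, 1.0], 0.57)]
tree [([311.0, 393.0, 2.0], 0.87)]
side [  280. -1083.  1303.] [[0.97, -0.18, 0.14], [-0.23, -0.74, 0.63], [-0.01, -0.64, -0.77]]
corner [([742.0, 105.0, 11.0], 0.85), ([472.0, -557.0, 3.0], 0.6)]
tower_corner [([650.0, -60.0, 14.0], 0.71)]
tower [([563.0, -85.0, 12.0], 0.61)]
upper [([565.0, -82.0, 63.0], 0.73)]
jig [([584.0, -27.0, -3.0], 0.6), ([564.0, -82.0, 65.0], 0.42)]
chimney [([483.0, 155.0, 10.0], 0.58)]
tape [([433.0, -409.0, 0.0], 0.86), ([541.0, 408.0, 2.0], 0.34)]
mug [([540.0, 408.0, 3.0], 0.58)]
jar [([692.0, 414.0, -0.0], 0.49)]
knife [([587.0, -26.0, -3.0], 0.66), ([471.0, -554.0, 4.0], 0.57)]
tub [([683.0, -414.0, 2.0], 0.58), ([311.0, 392.0, 2.0], 0.34)]
tree [([313.0, 389.0, 4.0], 0.78), ([690.0, 415.0, -0.0], 0.62)]
```

View pics/scene0.png

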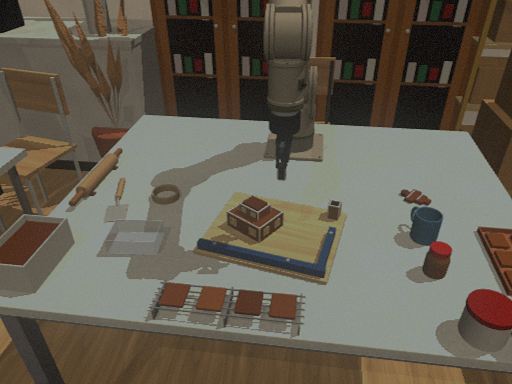

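View pics/side0.png

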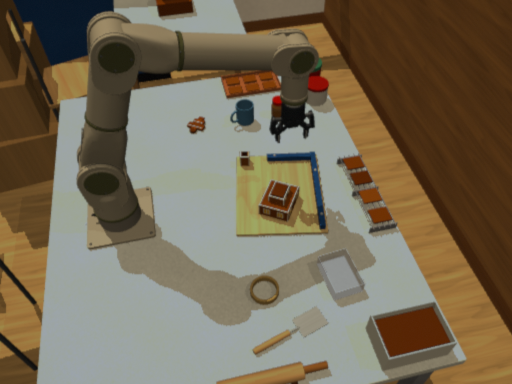

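The scene view shows the tower at about (255,217) on the board, with the strip corner at (330,262) and the chimney at (335,208). In the side view the tower is at (280,199), the strip corner at (315,155) and the chimney at (244,158). Both match the networks' positions. Next I'll fit the poses from the silhouettes.

```bash
cat >> h.py <<'E'
from scipy.optimize import minimize
def box(x0,x1,y0,y1,z0,z1): return np.array([[x,y,z] for x in(x0,x1) for y in(y0,y1) for z in(z0,z1)],float)
TOWER=[box(-55,55,-65,65,0,50),box(-29,29,-37,37,50,85)]
STRIPS=[box(130,150,-180,180,12,37),box(-40,130,155,175,12,37)]
S=4
def render(c,boxes,p,z):
    a=np.radians(p[2]); R=np.array([[np.cos(a),-np.sin(a),0],[np.sin(a),np.cos(a),0],[0,0,1]])
    m=np.zeros((384*S,512*S),np.uint8)
    for b in boxes:
        q=np.array([proj(c,R@k+[p[0],p[1],z]) for k in b],np.float32)*S+S/2-.5
        cv2.fillConvexPoly(m,cv2.convexHull(np.round(q*16).astype(np.int32)),255,shift=4)
    return cv2.resize(m,(512,384),interpolation=cv2.INTER_AREA)/255.
def fit(cs,masks,boxes,p0,z):
    ms=[cv2.GaussianBlur(m.astype(np.float32),(0,0),1) for m in masks]
    f=lambda p:sum(np.sum((cv2.GaussianBlur(render(c,boxes,p,z),(0,0),1)-m)**2)/m.sum() for c,m in zip(cs,ms))
    r=minimize(f,p0,method='Nelder-Mead',options=dict(initial_simplex=np.array([p0]+[np.add(p0,d) for d in((8,0,0),(0,8,0),(0,0,6))]),xatol=.1,fatol=1e-5)); return r.x,r.fun
def blue(c):
    h=cv2.cvtColor(c['frame'],cv2.COLOR_BGR2HSV); return cv2.inRange(h,(100,110,30),(125,255,255))>0
def measure(tower0,jig0=None,cams=('scene','side')):
    cs=[capture(n) for n in cams]; out={}
    out['tower']=fit(cs,[nets.silhouettes(c,'tower')[0]['pixels'] for c in cs],TOWER,tower0,12)
    if jig0 is not None:
        bs=[]
        for c in cs:
            near=cv2.dilate((render(c,STRIPS,jig0,0)>0).astype(np.uint8),np.ones((15,15)))>0
            bs.append(blue(c)&near)
        out['jig']=fit(cs,bs,STRIPS,jig0,0)
    for k,v in out.items(): print(k,np.round(v[0],1),'res',round(v[1],3))
    return cs,out
E
python3 - <<'E'
from h import *
cs,o=measure([562,-82,-34.],[583,-25,-10.])
for n in (['scene'],['side']): measure([562,-82,-34.],[583,-25,-10.],n)
E
```

```text
tower [564.7 -82.4 -32.3] res 0.066
jig [563.8 -30.7  -5.4] res 29.4
tower [563.2 -83.2 -33.8] res 0.014
jig [552.8  -6.4  -5.7] res 32.742
tower [564.7 -79.6 -32. ] res 0.01
jig [583.1 -18.8 -11.5] res 0.18
```

Run:
```python
from h import *
B=[box(-160,160,-190,190,0,12)]+STRIPS
for n in ['scene','side']:
    c=capture(n); h=cv2.cvtColor(c['frame'],cv2.COLOR_BGR2HSV)
    m=render(c,STRIPS,[583,-22,-11],0)>.99
    print(n,np.percentile(h[m],[5,25,50,75,95],axis=0).tolist())
    b=(h[...,0]>95)&(h[...,0]<130)&(h[...,1]>100)&(cv2.dilate(m.astype(np.uint8),np.ones((15,15)))>0)
    print(fit([c],[b],STRIPS,[583,-22,-11.],0))
    s=nets.silhouettes(c,'jig')[0]; t=nets.silhouettes(c,'tower')[0]['pixels']
    ch=nets.silhouettes(c,'chimney')[0]['pixels']
    print(s['confidence'],fit([c],[s['pixels']|t|ch],B+[],[583,-22,-11.],0))
```

```text
scene [[22.0, 29.0, 52.0], [104.0, 45.0, 57.0], [107.0, 62.0, 64.5], [109.0, 94.0, 85.0], [114.0, 108.0, 92.0]]
(array([563.96429683, -22.2735869 ,  -9.67102933]), np.float64(4.74665086043315))
0.8 (array([579.04905922, -22.40050224, -11.06127307]), np.float64(0.016300408270863796))
side [[18.0, 28.0, 40.0], [105.0, 108.5, 56.0], [105.0, 175.0, 82.0], [106.0, 187.0, 91.0], [109.0, 198.0, 102.0]]
(array([583.09119312, -18.93464596, -11.66353857]), np.float64(0.16335779236864692))
0.75 (array([581.06919466, -17.79044573, -11.46184398]), np.float64(0.005961283113726127))
```

```bash
python3 -m creep '[{"slide":[-0.8,-3.3,0],"delta_rot":[0,0,0]},{"slide":[-0.8,-3.3,0],"delta_rot":[0,0,0]},{"slide":[-0.8,-3.3,0],"delta_rot":[0,0,0]},{"slide":[-0.8,-3.3,0],"delta_rot":[0,0,0]},{"slide":[0,0,0],"delta_rot":[0,0,-7.1]},{"slide":[0,0,0],"delta_rot":[0,0,-7.1]},{"slide":[0,0,0],"delta_rot":[0,0,-7.1]},{"slide":[0,0,0],"delta_rot":[0,0,-7.1]},{"slide":[0,0,0],"delta_rot":[0,0,-7.1]},{"slide":[0,0,0],"delta_rot":[0,0,-7.1]},{"slide":[0,0,0],"delta_rot":[0,0,-7.1]},{"slide":[0,0,0],"delta_rot":[0,0,-7.1]}]' 6
```

```text
t: 3.1
position: [493.0, -32.0, 239.4]
orientation: [[-0.84, 0.542, 0.0], [0.542, 0.84, 0.0], [-0.0, 0.0, -1.0]]
contact_force: [-0.4, 0.4, -0.6]
width: 60.0
finger_force: 0.0
```

Run:
```python
from h import *
s=sensors.read_state(); print(np.round(s['position'],1),np.round(s['orientation'],3).tolist(),s['width'],s['joints'])
c=capture('wrist'); cv2.imwrite('pics/w1.png',c['frame'])
```

```text
[493.  -32.  239.4] [[-0.84, 0.542, 0.0], [0.542, 0.84, 0.0], [-0.0, 0.0, -1.0]] 60.02066690305436 [  3.08431651   2.7639388   -4.82295635 102.82727534   0.24060966
  74.40039442  55.35678193]
```

View pics/w1.png

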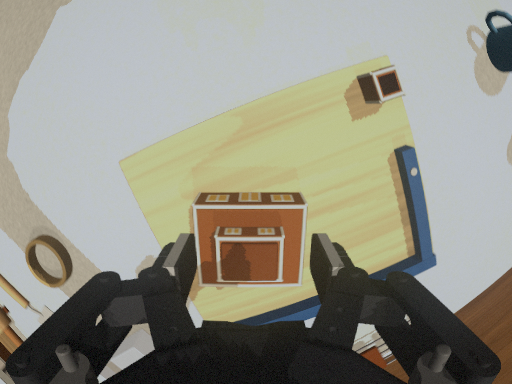

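The wrist picture shows the tower at (250,240), square to the fingers and centred between them. The chimney, at (380,85), is clear. I'll descend behind the near wall.

```bash
python3 -m creep '[{"slide":[0,0,3.3],"delta_rot":[0,0,0]},{"slide":[0,0,3.3],"delta_rot":[0,0,0]},{"slide":[0,0,3.3],"delta_rot":[0,0,0]},{"slide":[0,0,3.3],"delta_rot":[0,0,0]},{"slide":[0,0,3.3],"delta_rot":[0,0,0]},{"slide":[0,0,2.4],"delta_rot":[0,0,0]},{"slide":[0,0,1],"delta_rot":[0,0,0]},{"slide":[0,0,0],"delta_rot":[0,0,0]}]'
python3 - <<'E'
from h import *
c=capture('wrist'); cv2.imwrite('pics/w2.png',c['frame'])
E
```

```text
t: 3.82
position: [491.6, -31.9, 38.4]
orientation: [[-0.836, 0.549, -0.004], [0.549, 0.836, 0.0], [0.003, -0.002, -1.0]]
contact_force: [-1.0, 0.1, -0.1]
width: 60.0
finger_force: 0.0
```

View pics/w2.png

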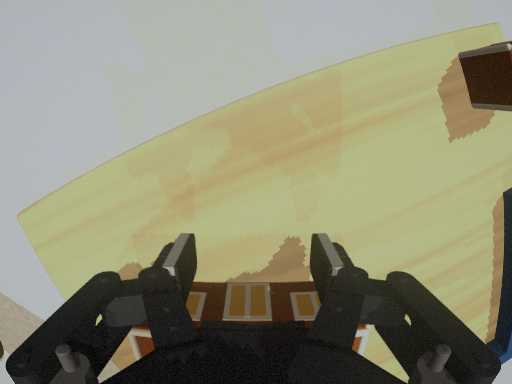

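The fingers are behind the near wall (wall visible at (250,300)) with a gap. The chimney is well clear. I'll start pushing.

```bash
python3 -m creep '[{"slide":[-0.4,0,0],"delta_rot":[0,0,0]},{"slide":[-0.4,0,0],"delta_rot":[0,0,0]},{"slide":[-0.4,0,0],"delta_rot":[0,0,0]},{"slide":[-0.3,0,0],"delta_rot":[0,0,0]},{"slide":[-0.3,0,0],"delta_rot":[0,0,0]},{"slide":[-0.2,0,0],"delta_rot":[0,0,0]},{"slide":[-0.2,0,0],"delta_rot":[0,0,0]},{"slide":[-0.2,0,0],"delta_rot":[0,0,0]}]'; python3 -m creep '[{"slide":[-0.2,0,0],"delta_rot":[0,0,-0.5]},{"slide":[-0.2,0,0],"delta_rot":[0,0,-1]},{"slide":[-0.2,0,0],"delta_rot":[0,0,-1]},{"slide":[-0.2,0,0],"delta_rot":[0,0,-1]}]'
python3 - <<'E'
from h import *
measure([564,-81,-33.])
E
```

```text
t: 4.53
position: [512.9, -44.8, 40.3]
orientation: [[-0.837, 0.547, -0.001], [0.547, 0.837, 0.0], [0.001, -0.0, -1.0]]
contact_force: [-3.5, 2.5, 2.2]
width: 60.2
finger_force: 1.9
t: 4.87
position: [519.8, -49.6, 40.2]
orientation: [[-0.87, 0.494, -0.0], [0.494, 0.87, -0.0], [0.0, -0.0, -1.0]]
contact_force: [-2.0, -0.1, 0.5]
width: 59.8
finger_force: 1.2
tower [574.6 -84.8 -30.8] res 0.031
```

```bash
python3 -m creep '[{"slide":[-0.25,0,0],"delta_rot":[0,0,-1]},{"slide":[-0.25,0,0],"delta_rot":[0,0,-1]},{"slide":[-0.25,0,0],"delta_rot":[0,0,-1]},{"slide":[-0.25,0,0],"delta_rot":[0,0,-1]},{"slide":[-0.25,0,0],"delta_rot":[0,0,-1]},{"slide":[-0.25,0,0],"delta_rot":[0,0,-1]},{"slide":[-0.25,0,0],"delta_rot":[0,0,-1]},{"slide":[-0.25,0,0],"delta_rot":[0,0,-1]},{"slide":[-0.25,0,0],"delta_rot":[0,0,-1]}]'; python3 -m creep '[{"slide":[-0.25,0,0],"delta_rot":[0,0,-1]},{"slide":[-0.25,0,0],"delta_rot":[0,0,-1]},{"slide":[-0.25,0,0],"delta_rot":[0,0,-1]},{"slide":[-0.25,0,0],"delta_rot":[0,0,-1]},{"slide":[-0.25,0,0],"delta_rot":[0,0,-1]},{"slide":[-0.25,0,0],"delta_rot":[0,0,-1]},{"slide":[-0.25,0,0],"delta_rot":[0,0,-1]},{"slide":[-0.25,0,0],"delta_rot":[0,0,-1]},{"slide":[-0.25,0,0],"delta_rot":[0,0,-1]}]'
python3 - <<'E'
from h import *
cs,o=measure([600,-94,-15.]); 
for n in ('scene','side'): measure([600,-94,-15.],None,[n])
E
```

```text
t: 5.82
position: [540.4, -59.3, 40.3]
orientation: [[-0.936, 0.352, 0.0], [0.352, 0.936, -0.0], [-0.0, 0.0, -1.0]]
contact_force: [-4.1, -0.5, 1.5]
width: 59.9
finger_force: 1.6
t: 6.57
position: [561.9, -65.7, 40.3]
orientation: [[-0.98, 0.201, 0.0], [0.201, 0.98, -0.0], [-0.0, 0.0, -1.0]]
contact_force: [-3.2, 0.3, 1.0]
width: 59.9
finger_force: 1.5
tower [627.1 -91.3 -19.6] res 0.073
tower [622.8 -92.3 -19.5] res 0.052
tower [628.7 -88.2 -20. ] res 0.011
```

```bash
python3 -m creep '[{"slide":[-0.2,0,0],"delta_rot":[0,0,0]},{"slide":[-0.2,0,0],"delta_rot":[0,0,0]},{"slide":[-0.2,0,0],"delta_rot":[0,0,0]},{"slide":[-0.2,0,0],"delta_rot":[0,0,0]},{"slide":[-0.2,0,0],"delta_rot":[0,0,0]},{"slide":[-0.2,0,0],"delta_rot":[0,0,0]}]'; python3 -m creep '[{"slide":[-0.15,0,0],"delta_rot":[0,0,0]},{"slide":[-0.15,0,0],"delta_rot":[0,0,0]}]'
python3 - <<'E'
from h import *
measure([640,-94,-15.],None,['side'])
c=capture('side'); cv2.imwrite('pics/s3.png',cv2.resize(c['frame'][120:260,200:360],None,fx=4,fy=4))
E
```

```text
t: 7.47
position: [573.5, -68.1, 40.3]
orientation: [[-0.979, 0.203, -0.0], [0.203, 0.979, -0.0], [0.0, -0.0, -1.0]]
contact_force: [-6.9, -0.9, 3.7]
width: 59.9
finger_force: 3.3
t: 7.63
position: [575.4, -69.2, 40.0]
orientation: [[-0.979, 0.204, -0.002], [0.204, 0.979, -0.0], [0.002, -0.001, -1.0]]
contact_force: [-7.2, -2.7, 2.0]
width: 60.0
finger_force: 3.5
tower [641.9 -88.5 -18.1] res 0.023
```

View pics/s3.png

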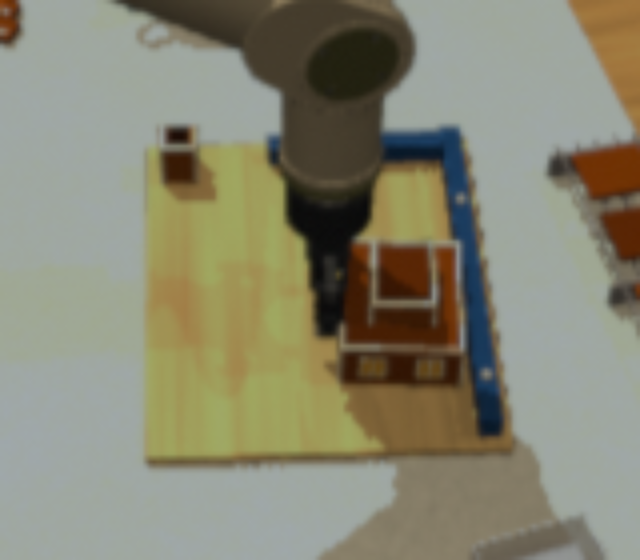

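The side view shows the tower at (400,310) with its far left corner on the long strip. Its right end still has a small gap. I'll shift the fingers right and push that end in.

```bash
python3 -m creep '[{"slide":[0.5,0,0],"delta_rot":[0,0,0]},{"slide":[0.3,-1.0,0],"delta_rot":[0,0,0]},{"slide":[0,-1.2,0],"delta_rot":[0,0,0]},{"slide":[-0.3,0,0],"delta_rot":[0,0,0]},{"slide":[-0.3,0,0],"delta_rot":[0,0,0]},{"slide":[-0.2,0,0],"delta_rot":[0,0,0]},{"slide":[-0.2,0,0],"delta_rot":[0,0,0]},{"slide":[-0.2,0,0],"delta_rot":[0,0,0]}]'; python3 -m creep '[{"slide":[-0.2,0,0],"delta_rot":[0,0,0]},{"slide":[-0.2,0,0],"delta_rot":[0,0,0]}]'
python3 - <<'E'
from h import *
measure([640,-94,-13.],None,['side'])
E
```

```text
t: 8.45
position: [575.8, -90.9, 40.1]
orientation: [[-0.979, 0.203, -0.001], [0.203, 0.979, 0.0], [0.001, -0.0, -1.0]]
contact_force: [-2.7, -1.5, 0.4]
width: 59.8
finger_force: 1.4
t: 8.62
position: [577.2, -91.2, 39.7]
orientation: [[-0.979, 0.202, -0.006], [0.202, 0.979, 0.001], [0.006, -0.001, -1.0]]
contact_force: [-21.7, 0.7, 9.4]
width: 59.8
finger_force: 10.4
tower [649.9 -88.9 -17.6] res 0.076
```

```bash
python3 -m creep '[{"slide":[1.0,0,0],"delta_rot":[0,0,0]},{"slide":[2.0,0,0],"delta_rot":[0,0,0]},{"slide":[0,0,-4],"delta_rot":[0,0,0]},{"slide":[0,0,-4],"delta_rot":[0,0,0]},{"slide":[0,0,-4],"delta_rot":[0,0,0]},{"slide":[-2.4,-2.4,0],"delta_rot":[0,0,0]},{"slide":[-2.4,-2.4,0],"delta_rot":[0,0,0]},{"slide":[-2.4,-2.4,0],"delta_rot":[0,0,0]},{"slide":[-2.4,-2.4,0],"delta_rot":[0,0,0]},{"slide":[0,0,0],"delta_rot":[0,0,7]},{"slide":[0,0,0],"delta_rot":[0,0,7]},{"slide":[0,0,0],"delta_rot":[0,0,7]}]'; python3 -m creep '[{"slide":[0,0,0],"delta_rot":[0,0,7]},{"slide":[0,0,0],"delta_rot":[0,0,7]},{"slide":[0,0,0],"delta_rot":[0,0,7]},{"slide":[0,0,0],"delta_rot":[0,0,7]},{"slide":[0,0,0],"delta_rot":[0,0,7]},{"slide":[0,0,0],"delta_rot":[0,0,7]},{"slide":[0,0,0],"delta_rot":[0,0,7]},{"slide":[0,0,0],"delta_rot":[0,0,7]},{"slide":[0,0,0],"delta_rot":[0,0,7]},{"slide":[0,0,0],"delta_rot":[0,0,6]}]'
python3 - <<'E'
from h import *
for n in ('scene','side'): measure([640,-94,-11.],[581,-20,-11.3],[n])
c=capture('wrist'); cv2.imwrite('pics/w4.png',c['frame'])
E
```

```text
t: 9.72
position: [625.8, -199.2, 160.1]
orientation: [[-0.838, 0.545, 0.001], [0.545, 0.838, 0.0], [-0.001, 0.001, -1.0]]
contact_force: [-0.5, 0.1, 0.2]
width: 60.1
finger_force: 0.0
t: 10.55
position: [625.8, -198.5, 160.5]
orientation: [[0.208, 0.978, 0.001], [0.978, -0.208, 0.0], [0.0, 0.001, -1.0]]
contact_force: [-0.2, -0.4, -0.2]
width: 59.8
finger_force: 0.0
tower [629.4 -89.3 -10.9] res 0.136
jig [-4.5473e+03  9.4330e+02  2.9000e+00] res 0.123
tower [641.4 -91.2 -11.5] res 0.466
jig [583.4 -18.1 -11.3] res 1.614
```

View pics/w4.png

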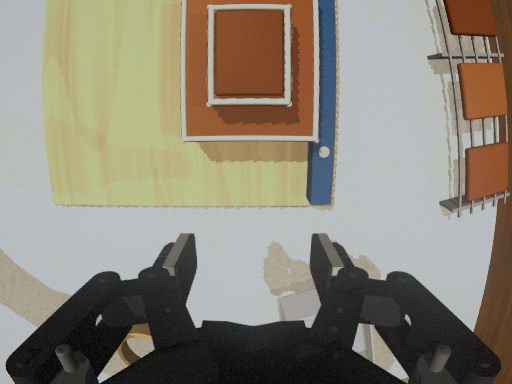

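The wrist view shows the tower's right wall at about row 140, flush along the long strip (column 320) and centred on the fingers. I'll descend and push towards the short strip.

```bash
python3 -m creep '[{"slide":[0,0,4],"delta_rot":[0,0,0]},{"slide":[0,0,4],"delta_rot":[0,0,0]},{"slide":[0,0,3],"delta_rot":[0,0,0]},{"slide":[0,0,1],"delta_rot":[0,0,0]},{"slide":[1,0,0],"delta_rot":[0,0,0]},{"slide":[0.8,0,0],"delta_rot":[0,0,0]},{"slide":[0.5,0,0],"delta_rot":[0,0,0]},{"slide":[0.3,0,0],"delta_rot":[0,0,0]},{"slide":[0.3,0,0],"delta_rot":[0,0,0]},{"slide":[0.3,0,0],"delta_rot":[0,0,0]},{"slide":[0.3,0,0],"delta_rot":[0,0,0]},{"slide":[0.3,0,0],"delta_rot":[0,0,0]}]'; python3 -m creep '[{"slide":[0.3,0,0],"delta_rot":[0,0,0]},{"slide":[0.3,0,0],"delta_rot":[0,0,0]},{"slide":[0.3,0,0],"delta_rot":[0,0,0]},{"slide":[0.3,0,0],"delta_rot":[0,0,0]},{"slide":[0.3,0,0],"delta_rot":[0,0,0]},{"slide":[0.3,0,0],"delta_rot":[0,0,0]},{"slide":[0.3,0,0],"delta_rot":[0,0,0]},{"slide":[0.3,0,0],"delta_rot":[0,0,0]}]'
python3 - <<'E'
from h import *
measure([645,-65,-11.])
E
```

```text
t: 11.8
position: [632.4, -163.2, 40.9]
orientation: [[0.204, 0.979, 0.0], [0.979, -0.204, -0.002], [-0.002, 0.001, -1.0]]
contact_force: [-1.4, -4.1, 2.9]
width: 60.0
finger_force: 2.4
t: 12.47
position: [637.5, -138.3, 40.4]
orientation: [[0.203, 0.979, 0.0], [0.979, -0.203, -0.0], [-0.0, 0.0, -1.0]]
contact_force: [-2.7, -4.6, 4.0]
width: 59.9
finger_force: 2.4
tower [636.2 -60.9 -17.2] res 2.426
```

```bash
python3 -m creep '[{"slide":[0.4,0,0],"delta_rot":[0,0,0]},{"slide":[0.4,0,0],"delta_rot":[0,0,0]},{"slide":[0.4,0,0],"delta_rot":[0,0,0]},{"slide":[0.4,0,0],"delta_rot":[0,0,0]},{"slide":[0.4,0,0],"delta_rot":[0,0,0]},{"slide":[0.4,0,0],"delta_rot":[0,0,0]},{"slide":[0.4,0,0],"delta_rot":[0,0,0]},{"slide":[0.4,0,0],"delta_rot":[0,0,0]},{"slide":[0.4,0,0],"delta_rot":[0,0,0]},{"slide":[0.4,0,0],"delta_rot":[0,0,0]},{"slide":[0.4,0,0],"delta_rot":[0,0,0]},{"slide":[0.4,0,0],"delta_rot":[0,0,0]}]'
python3 - <<'E'
from h import *
c=capture('side'); cv2.imwrite('pics/s5.png',cv2.resize(c['frame'][120:260,200:360],None,fx=4,fy=4))
E
```

```text
t: 13.67
position: [647.3, -91.0, 40.3]
orientation: [[0.203, 0.979, 0.0], [0.979, -0.203, 0.0], [0.0, 0.0, -1.0]]
contact_force: [-1.5, -2.3, -2.1]
width: 60.3
finger_force: 1.0
```

View pics/s5.png

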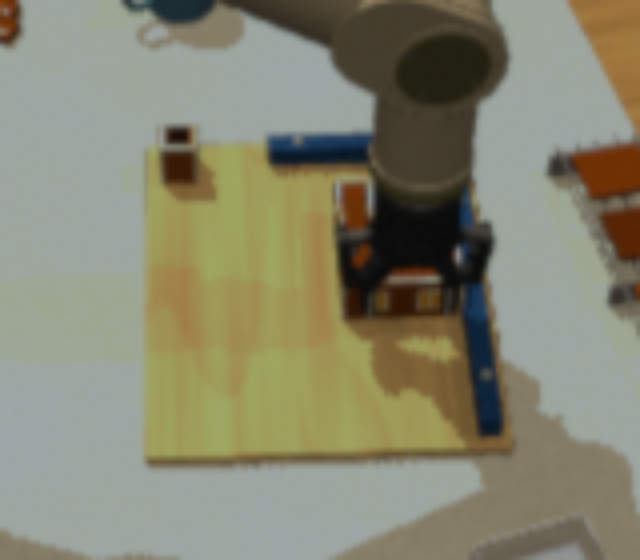

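The tower is moving square along the strip, with its right wall at rows 280–315. It has about 70 mm left to go.

```bash
python3 -m creep '[{"slide":[0.4,0,0],"delta_rot":[0,0,0]},{"slide":[0.4,0,0],"delta_rot":[0,0,0]},{"slide":[0.4,0,0],"delta_rot":[0,0,0]},{"slide":[0.4,0,0],"delta_rot":[0,0,0]},{"slide":[0.4,0,0],"delta_rot":[0,0,0]},{"slide":[0.4,0,0],"delta_rot":[0,0,0]},{"slide":[0.4,0,0],"delta_rot":[0,0,0]},{"slide":[0.4,0,0],"delta_rot":[0,0,0]},{"slide":[0.4,0,0],"delta_rot":[0,0,0]},{"slide":[0.4,0,0],"delta_rot":[0,0,0]},{"slide":[0.4,0,0],"delta_rot":[0,0,0]},{"slide":[0.4,0,0],"delta_rot":[0,0,0]}]'; python3 -m creep '[{"slide":[0.3,0,0],"delta_rot":[0,0,0]},{"slide":[0.3,0,0],"delta_rot":[0,0,0]},{"slide":[0.3,0,0],"delta_rot":[0,0,0]},{"slide":[0.3,0,0],"delta_rot":[0,0,0]}]'; python3 -m creep '[{"slide":[0.2,0,0],"delta_rot":[0,0,0]},{"slide":[0.2,0,0],"delta_rot":[0,0,0]}]'
```

```text
t: 14.72
position: [657.0, -44.1, 40.3]
orientation: [[0.203, 0.979, 0.0], [0.979, -0.203, 0.0], [0.0, 0.0, -1.0]]
contact_force: [-1.8, -3.1, -1.1]
width: 59.7
finger_force: 1.2
t: 15.05
position: [659.4, -32.5, 40.4]
orientation: [[0.203, 0.979, 0.0], [0.979, -0.203, -0.0], [-0.0, 0.0, -1.0]]
contact_force: [-0.7, -2.5, -1.5]
width: 60.0
finger_force: 1.3
t: 15.22
position: [660.2, -28.6, 40.3]
orientation: [[0.203, 0.979, 0.0], [0.979, -0.203, 0.0], [0.0, 0.0, -1.0]]
contact_force: [-0.7, -1.9, -0.4]
width: 59.9
finger_force: 1.3
```

```bash
python3 -m creep '[{"slide":[0.2,0,0],"delta_rot":[0,0,0]},{"slide":[0.2,0,0],"delta_rot":[0,0,0]}]'; python3 -m creep '[{"slide":[0.15,0,0],"delta_rot":[0,0,0]}]' | sed -n '2p;4p';  python3 -m creep '[{"slide":[0.15,0,0],"delta_rot":[0,0,0]}]'| sed -n '2p;4p'
```

```text
t: 15.38
position: [661.0, -24.8, 40.3]
orientation: [[0.203, 0.979, 0.0], [0.979, -0.203, -0.0], [-0.0, 0.0, -1.0]]
contact_force: [-2.0, -2.3, -0.7]
width: 59.9
finger_force: 1.3
position: [661.2, -24.7, 40.4]
contact_force: [-3.1, -10.0, 1.9]
position: [661.2, -24.7, 40.4]
contact_force: [-4.2, -12.0, 1.7]
```

```bash
python3 -m creep '[{"slide":[0.15,0,0],"delta_rot":[0,0,0]}]'| sed -n '2p;4p'; python3 -m creep '[{"slide":[0.1,0,0],"delta_rot":[0,0,0]},{"slide":[0,0,0],"delta_rot":[0,0,0]}]'| sed -n '2p;4p'; python3 -m creep '[{"slide":[-0.5,0,0],"delta_rot":[0,0,0]},{"slide":[-2,0,0],"delta_rot":[0,0,0]},{"slide":[-2,0,0],"delta_rot":[0,0,0]},{"slide":[0,0,-4],"delta_rot":[0,0,0]},{"slide":[0,0,-4],"delta_rot":[0,0,0]},{"slide":[0,0,-4],"delta_rot":[0,0,0]}]'
python3 - <<'E'
from h import *
for n in ('scene','side'): measure([672,54,-11.],None,[n])
c=capture('wrist'); cv2.imwrite('pics/w6.png',c['frame'])
E
```

```text
position: [661.2, -24.7, 40.3]
contact_force: [-5.7, -16.3, 3.0]
position: [661.2, -24.7, 40.4]
contact_force: [-6.3, -15.3, 2.6]
t: 16.3
position: [652.8, -63.0, 161.7]
orientation: [[0.203, 0.979, -0.0], [0.979, -0.203, 0.001], [0.001, -0.0, -1.0]]
contact_force: [1.5, 1.7, 0.5]
width: 59.9
finger_force: 0.0Traceback (most recent call last):
  File "<stdin>", line 2, in <module>
  File "h.py", line 29, in measure
    out['tower']=fit(cs,[nets.silhouettes(c,'tower')[0]['pixels'] for c in cs],TOWER,tower0,12)
                         ~~~~~~~~~~~~~~~~~~~~~~~~~~~^^^
IndexError: list index out of range
```

```bash
python3 -m creep '[{"slide":[0,-3.2,0],"delta_rot":[0,0,0]},{"slide":[0,-3.2,0],"delta_rot":[0,0,0]},{"slide":[0,-3.2,0],"delta_rot":[0,0,0]},{"slide":[3,0,0],"delta_rot":[0,0,0]},{"slide":[3,0,0],"delta_rot":[0,0,0]},{"slide":[3,0,0],"delta_rot":[0,0,0]},{"slide":[2.7,0,0],"delta_rot":[0,0,0]},{"slide":[0,0,0],"delta_rot":[0,0,-7]},{"slide":[0,0,0],"delta_rot":[0,0,-7]},{"slide":[0,0,0],"delta_rot":[0,0,-7]},{"slide":[0,0,0],"delta_rot":[0,0,-7]},{"slide":[0,0,0],"delta_rot":[0,0,-7]}]' >/dev/null; python3 -m creep '[{"slide":[0,0,0],"delta_rot":[0,0,-7]},{"slide":[0,0,0],"delta_rot":[0,0,-7]},{"slide":[0,0,0],"delta_rot":[0,0,-7]},{"slide":[0,0,0],"delta_rot":[0,0,-7]},{"slide":[0,0,0],"delta_rot":[0,0,-7]},{"slide":[0,0,0],"delta_rot":[0,0,-7]},{"slide":[0,0,0],"delta_rot":[0,0,-7]},{"slide":[0,0,0],"delta_rot":[0,0,-6]},{"slide":[0,0,0],"delta_rot":[0,0,0]}]'
python3 - <<'E'
from h import *
c=capture('wrist'); cv2.imwrite('pics/w6.png',c['frame'])
for n in ('scene','side'):
    c=capture(n); print(n,[(np.round(x['xyz'],1).tolist(),round(x['confidence'],2)) for q in ('tower_corner','corner') for x in nets.tip_of(c,q)[:1]])
    t=nets.silhouettes(c,'tower')
    if t: print(fit([c],[t[0]['pixels']],TOWER,[672,54,-11.],12))
E
```

```text
t: 18.15
position: [582.9, 71.4, 160.5]
orientation: [[-0.98, 0.197, 0.001], [0.197, 0.98, 0.001], [-0.001, 0.001, -1.0]]
contact_force: [0.0, 0.3, 0.5]
width: 60.2
finger_force: 0.0
scene [([742.0, 104.0, 14.2], 0.61), ([742.6, 107.9, 10.1], 0.97)]
(array([650.58281313,  51.94038434,  -9.81376607]), np.float64(0.15060494880854536))
side [([738.6, 103.1, 14.1], 0.71)]
(array([672.0477714 ,  54.03905682, -11.7633212 ]), np.float64(0.019499998529300948))
```

View pics/w6.png

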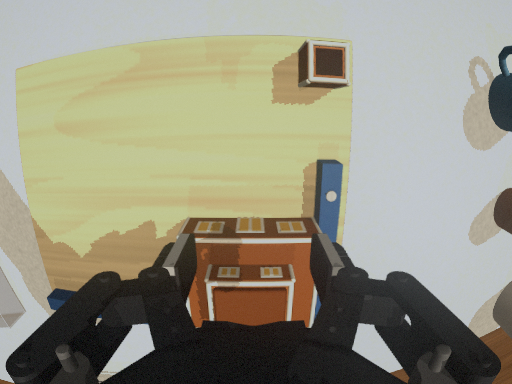

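The wrist view shows the tower in the corner against the short strip (column 328), with the near wall around row 225 and parallel to the fingers. The networks put tower_corner within a few mm of the corner. I'll give the near wall a gentle final seating push.

```bash
python3 -m creep '[{"slide":[0,0,4],"delta_rot":[0,0,0]},{"slide":[0,0,4],"delta_rot":[0,0,0]},{"slide":[0,0,3],"delta_rot":[0,0,0]},{"slide":[0,0,1],"delta_rot":[0,0,0]},{"slide":[-1,0,0],"delta_rot":[0,0,0]},{"slide":[-0.5,0,0],"delta_rot":[0,0,0]},{"slide":[-0.3,0,0],"delta_rot":[0,0,0]},{"slide":[-0.2,0,0],"delta_rot":[0,0,0]},{"slide":[-0.2,0,0],"delta_rot":[0,0,0]}]' | sed -n '2p;4p'; for i in 1; do python3 -m creep '[{"slide":[-0.15,0,0],"delta_rot":[0,0,0]},{"slide":[-0.15,0,0],"delta_rot":[0,0,0]}]'| sed -n '2p;4p'; done
```

```text
position: [605.0, 66.1, 41.4]
contact_force: [1.2, -0.4, 0.2]
position: [607.4, 65.5, 40.8]
contact_force: [-0.2, 0.4, -0.6]
```

```bash
python3 -m creep '[{"slide":[-0.15,0,0],"delta_rot":[0,0,0]},{"slide":[0,0,0],"delta_rot":[0,0,0]}]'| sed -n '2p;4p'; python3 -m creep '[{"slide":[-0.15,0,0],"delta_rot":[0,0,0]}]'| sed -n '2p;4p'; python3 -m creep '[{"slide":[-0.1,0,0],"delta_rot":[0,0,0]}]'| sed -n '2p;4p'
```

```text
position: [608.3, 65.4, 40.4]
contact_force: [-2.7, 0.9, 1.4]
position: [608.4, 65.5, 40.1]
contact_force: [-14.8, 1.5, 9.4]
position: [608.4, 65.5, 40.1]
contact_force: [-20.2, 0.2, 15.0]
```

```bash
python3 -m creep '[{"slide":[0.5,0,0],"delta_rot":[0,0,0]},{"slide":[1.5,0,0],"delta_rot":[0,0,0]},{"slide":[1,0,0],"delta_rot":[0,0,0]},{"slide":[0,0,-4],"delta_rot":[0,0,0]},{"slide":[0,0,-4],"delta_rot":[0,0,0]},{"slide":[0,0,-4],"delta_rot":[0,0,0]},{"slide":[0,0,-4],"delta_rot":[0,0,0]},{"slide":[0,-4,0],"delta_rot":[0,0,0]},{"slide":[0,-4,0],"delta_rot":[0,0,0]},{"slide":[0,-4,0],"delta_rot":[0,0,0]},{"slide":[0,-4,0],"delta_rot":[0,0,0]},{"slide":[0,0,0],"delta_rot":[0,0,0]}]' | sed -n '1,2p;4p'
python3 - <<'E'
from h import *
for n in ('scene','side'):
    c=capture(n); print(n,[(q,np.round(x['xyz'],1).tolist(),round(x['confidence'],2)) for q in ('tower_corner','corner','chimney') for x in nets.tip_of(c,q)[:1]])
    t=nets.silhouettes(c,'tower')
    if t: print(fit([c],[t[0]['pixels']],TOWER,[672,54,-11.],12))
    if n=='scene': a=c['frame'][180:290,190:370]
    else: b=c['frame'][130:240,220:400]
cv2.imwrite('pics/f.png',cv2.resize(np.hstack([a,b[:, :120]]),None,fx=2.6,fy=2.6))
E
```

```text
t: 20.85
position: [547.4, -95.7, 200.7]
contact_force: [-0.2, -1.0, -0.2]
scene [('tower_corner', [742.9, 101.8, 12.2], 0.79), ('corner', [742.2, 104.0, 12.5], 0.76), ('chimney', [486.7, 151.6, 10.3], 0.55)]
(array([651.98748024,  52.71922048, -11.16575583]), np.float64(0.15238142031346277))
side [('tower_corner', [482.8, 152.8, 12.0], 0.17), ('corner', [741.1, 106.9, 10.1], 0.97), ('chimney', [483.5, 155.4, 11.0], 0.71)]
(array([672.91519071,  55.52777653, -11.32928945]), np.float64(0.014540691084975813))
```

View pics/f.png

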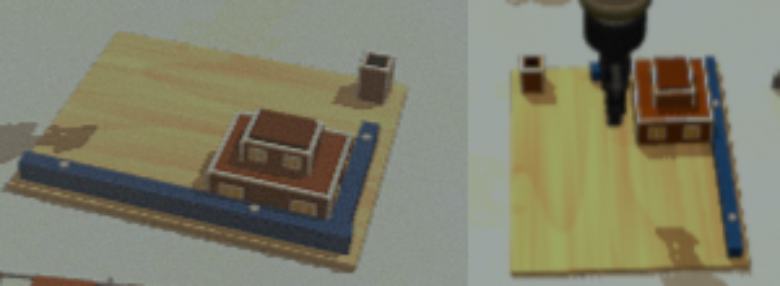

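Both views show the tower tight in the corner, with the chimney where it was and the gripper clear. Handing in.

```bash
python3 -c "
from cell import job; print(job.job_done())"
```

```text
the job is handed in; nothing more can be done
None
```

I pushed the tower flush into the corner of the blue strips, with wrist forces read during the pushes at or under about 25 N, and handed it in with the gripper clear at about 21 s; the hand-in returned no verdict, but the last pictures put its corner within about 3 mm and its angle within about 1 degree of the strips.

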